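# Charge the deburring tumbler

## Task

Charge the deburring tumbler: take the pan of square tube pieces by its red grip and tip all three pieces through the open mouth into the barrel, without handling the pieces themselves. Set the empty pan down upright on the worktop, then plug the yellow door fully home in the mouth so that its flange lies flat on the frame all round. Leave the other things on the bench where they are.

Things in the scene. Friction and masses are not known exactly. Their poses are not given: they have to be found in the camera images.
- tumbler: Fixed deburring tumbler: hollow green six-sided barrel, 200 mm across flats, 240 long, along y, on grey stands (ends at y = +-180). Origin: on the worktop under the middle of the barrel axis (130 mm up). Top edge 246 mm up, above the origin. The mouth is in the upper face leaning to -x; motor behind at x = 115 to 235, 125 mm high; yellow belt guard at y = -175 to -204.
- mouth: Barrel's open mouth, 92 (x) by 160 mm (y), in a bright steel frame 9 mm wide. Origin: centre of the opening, on the frame's outer surface, where the door's flange seats. z points outward, 30 degrees from vertical towards the tumbler's -x; x up the slope, y along the barrel. Lower edge at x = -46. Hollow for 190 mm below. Clamp lugs 10 mm proud at y = +-105, x = -15 to 15.
- door: Loose yellow door, black plug below, black bar handle on top. Origin: centre of the plug's underside, z up. Plug 87 (x) by 155 (y), 22 mm deep, its lowest 8 mm 4 mm narrower on each side; flange 112 x 184 x 5 mm, underside at z = 22. Handle bar 16 mm thick (x), 100 long (y), z = 60 to 84. Fits either way round, y along the mouth's y. 0.4 kg.
- door_seat (a point): Centre of the flange's underside on the door; at the mouth's origin when the door is home.
- door_grip (a point): Centre of the door's handle bar, 72 mm above the door's origin.
- pan: Loose bright steel charging pan, 150 mm (x) by 134 mm (y), rear and side walls 46 mm high (28 mm towards the front), 3 mm thick, open in front with an upturned pouring lip (11 degrees, 32 mm long) at the +x end, and a bail across it with a red grip. Origin: centre of the underside; z up. 0.35 kg, plus the pieces.
- pan_grip (a point): Centre of the pan's red grip, at x = -10, z = 114 in the pan's frame. The grip is a flat bar along y, 134 mm long, 14 mm thick and 32 mm high, that leans 30 degrees from vertical to the pan's rear (its top towards -x), between two steel straps at y = +-68.
- pan_lip (a point): Middle of the pouring lip's front edge, at x = 106, z = 9 in the pan's frame.
- tube_1: Loose square steel tube piece, 40 x 120 (y) x 40 mm, open ends, about 0.18 kg, lying lengthwise in the pan. Origin: centre of its underside as it lies.
- tube_1_mid (a point): Middle of tube piece 1.
- tube_2: Loose square steel tube piece, 40 x 120 (y) x 40 mm, open ends, about 0.18 kg, lying lengthwise in the pan. Origin: centre of its underside as it lies.
- tube_2_mid (a point): Middle of tube piece 2.
- tube_3: Loose square steel tube piece, 40 x 120 (y) x 40 mm, open ends, about 0.18 kg, lying lengthwise in the pan. Origin: centre of its underside as it lies.
- tube_3_mid (a point): Middle of tube piece 3.
- torch_rest: Bystander: round magnetic foot (79 mm diameter) with a yellow fork, 144 mm high. Origin: centre of its underside.
- hardwood_block: Bystander: hardwood block, 45 (x) by 90 (y) by 42 mm high. Origin: centre of its underside.
- marker: Bystander: white and red paint marker lying flat, 15 (x) by 135 (y) by 17 mm. Origin: centre of its underside.
- plate: Bystander: flat steel plate, 60 (x) by 130 (y) by 8 mm. Origin: centre of its underside.
Things that resemble listed ones, but are neither listed nor needed, are in the scene too. What is shaped like the tube_3 but blue or green is not meant.

How it is judged:
On the way, in this order (a step that is already met when the one before it is completed fails the run):
1. all three tube pieces have gone into the barrel while the pan is tipped over its mouth (x of tube_1_mid in the frame of tumbler between -0.095 and 0.095 m and y of tube_1_mid in the frame of tumbler between -0.12 and 0.12 m and z of tube_1_mid in the frame of tumbler between 0.02 and 0.2 m and x of tube_2_mid in the frame of tumbler between -0.095 and 0.095 m and y of tube_2_mid in the frame of tumbler between -0.12 and 0.12 m and z of tube_2_mid in the frame of tumbler between 0.02 and 0.2 m and x of tube_3_mid in the frame of tumbler between -0.095 and 0.095 m and y of tube_3_mid in the frame of tumbler between -0.12 and 0.12 m and z of tube_3_mid in the frame of tumbler between 0.02 and 0.2 m and angle between pan's own z axis and vertical above 0.4 rad and distance between pan_lip and mouth below 0.15 m), for 0.1 s.
2. the empty pan stands upright on the worktop (angle between pan's own z axis and vertical below 0.06 rad and height (world z) of pan between -0.006 and 0.006 m and linear speed of pan below 0.02 m/s and x of tube_1_mid in the frame of tumbler between -0.095 and 0.095 m and y of tube_1_mid in the frame of tumbler between -0.12 and 0.12 m and z of tube_1_mid in the frame of tumbler between 0.02 and 0.2 m and x of tube_2_mid in the frame of tumbler between -0.095 and 0.095 m and y of tube_2_mid in the frame of tumbler between -0.12 and 0.12 m and z of tube_2_mid in the frame of tumbler between 0.02 and 0.2 m and x of tube_3_mid in the frame of tumbler between -0.095 and 0.095 m and y of tube_3_mid in the frame of tumbler between -0.12 and 0.12 m and z of tube_3_mid in the frame of tumbler between 0.02 and 0.2 m), for 0.2 s.
3. the door is fully home in the mouth (z of door_seat in the frame of mouth between -0.004 and 0.004 m and distance between door_seat and mouth below 0.008 m and angle between the z axis of door and the z axis of mouth, either way round below 0.04 rad and angle between the y axis of door and the y axis of mouth, either way round below 0.06 rad and x of tube_1_mid in the frame of tumbler between -0.095 and 0.095 m and y of tube_1_mid in the frame of tumbler between -0.12 and 0.12 m and z of tube_1_mid in the frame of tumbler between 0.02 and 0.2 m and x of tube_2_mid in the frame of tumbler between -0.095 and 0.095 m and y of tube_2_mid in the frame of tumbler between -0.12 and 0.12 m and z of tube_2_mid in the frame of tumbler between 0.02 and 0.2 m and x of tube_3_mid in the frame of tumbler between -0.095 and 0.095 m and y of tube_3_mid in the frame of tumbler between -0.12 and 0.12 m and z of tube_3_mid in the frame of tumbler between 0.02 and 0.2 m), for 0.2 s.
At the end, for the whole second after the job is handed in: All three tube pieces lie inside the barrel; the door is in the mouth, its flange within 4 mm of the frame and square to it within 2 degrees; the pan stands upright (within 3 degrees) and still on the worktop (all of step 3 and angle between pan's own z axis and vertical below 0.06 rad and height (world z) of pan between -0.006 and 0.006 m and linear speed of each of pan, door below 0.02 m/s); the robot touches nothing.
It fails at once if another thing on the bench is pushed more than 30 mm from its place (distance of any of torch_rest, hardwood_block, marker, plate from where it was at the start of the episode above 0.03 m).
It fails at once if a tube piece is handled with the fingers (contact force between the fingers and tube_1 above 6 N or contact force between the fingers and tube_2 above 6 N or contact force between the fingers and tube_3 above 6 N).
It also fails if it takes over 72 s, if anything falls off the work surface, if the arm or the gripper's body presses on something with over 40 N, if the wrist force passes 120 N, or if a joint passes its speed limit or range.

## Robot

A 7-joint arm with a two-finger parallel gripper is mounted at the origin on the work surface; the furniture and walls round the work are solid. World frame = base frame: x ahead of the robot, y to its left, z up, the work surface at z = 0. Lengths are in m, angles in rad, forces in N, time in s.
With the tool pointing down it reaches from about 0.425 to 0.875 m from the base axis. Payload 4.7 kg.
Tool frame: the origin (TCP) lies on the centre line of the jaws, within the pads' length; the fingertips stand bot.finger_overhang ahead of it and the grasp point (between the pads) lies 3 mm ahead of it (bot.finger_overhang is the distance from the TCP to the fingertips, in m); z points along the fingers, y is the line along which they close (so a half turn about z gives the same grasp; the last joint's range is limited). The gripper opens to 87 mm and grips with 3 to 60 N. Pads are 19 mm wide; open, the fingers measure 117 mm over their backs; the gripper's body (75 mm by 190 mm) begins 51 mm behind the grasp point.
Start: joints at [-1.101, 0.321, -0.07, 1.45, 0.023, 1.371, -0.057], TCP at [0.286, 0.584, 0.245] pointing down, gripper open.
Joint ranges: [-2.86, 2.86], [-0.3, 2.09], [-1.38, 1.24], [0.06, 2.45], [-1.56, 4.7], [0.09, 2.05], [-2.69, 2.69]. Speed limits (rad/s): [2.57, 2.57, 3.14, 3.14, 3.14, 3.14, 3.14].

## Interface

Orientations are given as [roll, pitch, yaw] about the fixed x, y, z axes, in that order (R = Rz(yaw) Ry(pitch) Rx(roll)).
In Python, from plant import bot gives the robot as it stands.
- The arm moves only by the tool servo_tool, never from a script. Its argument "plan" is a list that holds one entry, the list of rows, each a list of 6 numbers: the shift along the world's x, y, z as a fraction of full scale, then the turn, a rotation vector about the world's x, y, z as a fraction of full scale. A call has 1 to 10 rows; each row shifts and turns the commanded pose from where the row before left it; what a row does not reach is not made up. Full scale, the value 1, is 2.5 cm for a shift and 0.12 rad for a turn. A row lasts 1/10 s, in which the tool goes at most 50 mm and 8.59 degrees, less where a joint would pass 70% of its speed; a pose out of reach is approached as far as the arm can. A call with a number of a shift or a turn outside -1 to 1 is refused whole. A call with a gripper value outside its range is refused whole. "hand" is the closure, from -1 (fully open) to 1 (shut), set as the call begins (left out, the last holds). The fingers move at their own pace and stop on an object; "squeeze" is the grip in N (left out, the last holds). Time passes only in rows, so rows that do not move let the fingers close. It gives the time, the measured TCP pose, the force, the opening and the grip force at its end, in the units of the state.
- bot.get_state(): the state, without advancing time (a new reading comes with each control period).
- bot.snapshot(name): name is "scene" or "top"; returns (picture, depth): 420x560x3 uint8, blue, green, red; 420x560 float32, m along the optical axis (not along the pixel's ray), 0 where there is no reading.
- bot.get_calibration(name): a dict with "intrinsics" (3x3 intrinsics, pixels), "extrinsics" (4x4, takes a point from camera to world coordinates). Camera axes: x right, y up, looking along -z (the intrinsics and any distortion apply to the point x, -y, -z); pixel columns grow to the right and rows downward; lengths in m; the calibration is good to about 2 mm. A picture is of the moment at which its call begins. get_calibration takes no time and is no camera call.
- bot.finish_job(): hands the job in; it is judged then, once.
The state is a dict: "time_s": time; "joint_pos": joint angles; "qd": joint speeds; "tau": joint torques, N m; "tool_pos": TCP position; "tool_rot": TCP orientation; "force": force on the tool from outside, world axes, zero at the start; "torque": the same for the moment, N m; "opening": opening from 0.0 (shut) to 1.0 (fully open); "grasp_force": force on a finger pad.
Only numpy, scipy, OpenCV 4.12 (cv2) and the standard library are available. Lean on these libraries where they do the work, as an engineer would, in place of code of your own. Each camera call takes 0.05 s, during which the arm holds its last target. There are 200 camera calls.

## Working session

There is one attempt and no reset: what is moved stays moved. The work goes in short steps, Python scripts to look and compute and a tool call to move; the robot and the scene stay as the last step left them, time stands still between calls to the robot, and variables do not carry over. Pictures are saved under pics/ and viewed, at most 11 in all, crops included, and the job is handed in when it is done.

Besides the shell and the picture viewer there is one more tool, called after "Call:" by a JSON object that holds its "fn" and its "kwargs". servo_tool: Moves the arm, as the interface text tells. Its arguments: {"type":"object","properties":{"plan":{"type":"array"},"hand":{"type":"number"},"squeeze":{"type":"number"}},"required":["plan"]}

```bash
mkdir -p pics; ls; python3 - <<'E'
from plant import bot
import cv2,numpy as np
s=bot.get_state(); print({k:np.round(v,3).tolist() for k,v in s.items()}); print(bot.finger_overhang)
for n in("scene","top"):
    im,d=bot.snapshot(n); cv2.imwrite(f"pics/{n}0.png",im); np.save(f"{n}0.npy",d)
    c=bot.get_calibration(n); print(n,{k:np.round(v,4).tolist() for k,v in c.items()})
E
```

```text
pics
{'time_s': 0.0, 'joint_pos': [-1.101, 0.322, -0.07, 1.452, 0.023, 1.371, -0.057], 'qd': [-0.001, 0.001, -0.001, -0.0, -0.001, -0.002, 0.001], 'tau': [0.0, -49.129, -0.404, -31.253, -0.064, 0.044, 0.0], 'tool_pos': [0.286, 0.583, 0.243], 'tool_rot': [-3.14, 0.0, 2.686], 'force': [0.321, 0.14, -0.504], 'torque': [0.001, -0.043, 0.022], 'grasp_force': 0.0, 'opening': 1.0}
0.022
scene {'intrinsics': [[505.0767, 0.0, 277.3297], [0.0, 505.0767, 206.8929], [0.0, 0.0, 1.0]], 'extrinsics': [[0.4636, 0.5341, -0.707, -0.6916], [-0.886, 0.2795, -0.3699, -0.4555], [0.0, 0.7979, 0.6028, 1.152], [0.0, 0.0, 0.0, 1.0]]}
top {'intrinsics': [[533.1067, 0.0, 278.9005], [0.0, 533.1067, 205.1208], [0.0, 0.0, 1.0]], 'extrinsics': [[-0.0184, 0.9755, -0.2191, 0.2311], [-0.9998, -0.018, 0.0038, 0.1693], [-0.0002, 0.2192, 0.9757, 1.4402], [0.0, 0.0, 0.0, 1.0]]}
```

View pics/scene0.png

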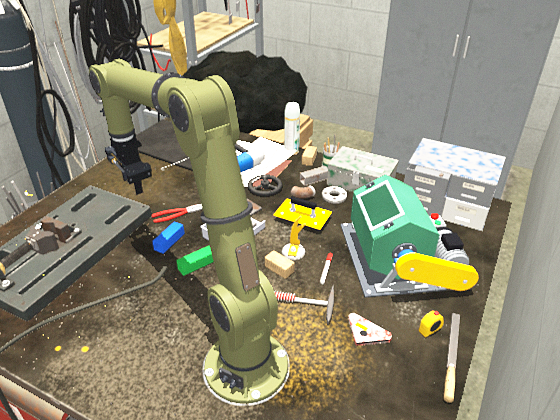

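View pics/top0.png

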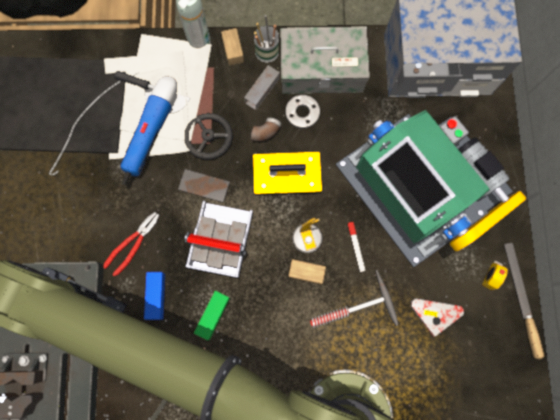

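The scene view shows the tumbler at (400,240), its mouth at (382,205), the yellow door at (303,214), the torch rest at (294,245), the block at (279,263) and the marker at (326,268). The arm hides the pan.

The top view shows the pan at (219,240) with its red grip at (216,244) and three grey tubes. The blue (154,296) and green (212,315) pieces are decoys. The door is at (287,172), the mouth at (413,182), the torch rest at (307,235), the block at (307,271), the marker at (356,247) and a plate at (204,184) or (262,87).

```bash
cat > h.py <<'E'
import numpy as np,cv2
from plant import bot
def cal(n):
    c=bot.get_calibration(n); return np.array(c["intrinsics"]),np.array(c["extrinsics"])
def cloud(n,d):
    K,E=cal(n); v,u=np.mgrid[:d.shape[0],:d.shape[1]]
    P=np.stack([(u-K[0,2])/K[0,0]*d,-(v-K[1,2])/K[1,1]*d,-d],-1)
    return P@E[:3,:3].T+E[:3,3]
def ray(n,uv,z):
    K,E=cal(n); r=E[:3,:3]@np.array([(uv[0]-K[0,2])/K[0,0],-(uv[1]-K[1,2])/K[1,1],-1]); o=E[:3,3]
    return o+r*(z-o[2])/r[2]
def proj(n,p):
    K,E=cal(n); q=E[:3,:3].T@(np.asarray(p)-E[:3,3]); return K[0,0]*q[0]/-q[2]+K[0,2],K[1,1]*-q[1]/-q[2]+K[1,2]
def hsv(im): return cv2.cvtColor(im,cv2.COLOR_BGR2HSV)
def box(m): # biggest contour -> minAreaRect
    c,_=cv2.findContours(m.astype(np.uint8),cv2.RETR_EXTERNAL,cv2.CHAIN_APPROX_NONE)
    return max(c,key=cv2.contourArea)
E
python3 - <<'E'
from h import *
im=cv2.imread("pics/top0.png"); d=np.load("top0.npy"); P=cloud("top",d); H=hsv(im)
np.set_printoptions(precision=4,suppress=True)
def win(m,r): 
    o=np.zeros_like(m); o[r[1]:r[3],r[0]:r[2]]=m[r[1]:r[3],r[0]:r[2]]; return o
red=win(((H[...,0]<8)|(H[...,0]>172))&(H[...,1]>150)&(H[...,2]>80),(180,220,260,270))
q=P[red&(d>0)]; print("grip n",len(q),"z",np.percentile(q[:,2],[2,25,50,75,98]))
r=cv2.minAreaRect(box(red)); print(r)
c,(w,h_),a=cv2.minAreaRect((q[:,:2]*1000).astype(np.float32)); print("grip xy mm",c,w,h_,a)
yel=win((H[...,0]>20)&(H[...,0]<35)&(H[...,1]>130)&(H[...,2]>100),(240,140,335,205))
q=P[yel&(d>0)]; print("door flange z",np.percentile(q[:,2],[2,25,50,75,98])); print("door",cv2.minAreaRect((q[:,:2]*1000).astype(np.float32)))
bl=win((P[...,2]>0.05)&(d>0)&(H[...,2]<120),(240,140,335,205)); q=P[bl]; print("bar",len(q),np.percentile(q[:,2],[2,50,98]),cv2.minAreaRect((q[:,:2]*1000).astype(np.float32)))
# mouth frame: bright low-sat pixels
fr=win((H[...,1]<60)&(H[...,2]>140),(365,130,465,240)); ct=box(fr); m=np.zeros_like(im[...,0]); cv2.drawContours(m,[ct],-1,1,-1)
rr=cv2.minAreaRect(ct); print("frame px",rr,cv2.boxPoints(rr).tolist())
f=fr&(m>0)&(d>0); q=P[f]; cc=q.mean(0); u,s,vt=np.linalg.svd(q-cc); n=vt[2]*np.sign(vt[2][2]); res=(q-cc)@n; k=abs(res)<.004; cc=q[k].mean(0);u,s,vt=np.linalg.svd(q[k]-cc); n=vt[2]*np.sign(vt[2][2])
print("frame n",n,"tilt deg",np.degrees(np.arccos(n[2])),"c",cc,k.mean(),len(q))
# in-plane rectangle
tx=-n*n[2]+[0,0,1]; tx/=np.linalg.norm(tx); ty=np.cross(n,tx)
ab=np.c_[(q[k]-cc)@tx,(q[k]-cc)@ty].astype(np.float32)
R=cv2.minAreaRect(ab*1000); print("rect",R, "centre",cc+(R[0][0]*tx+R[0][1]*ty)/1000,"tx",tx,"yaw",np.degrees(np.arctan2(tx[1],tx[0])))
# pan and tubes
pan=win((P[...,2]>0.006)&(d>0),(180,195,262,285)); q=P[pan]; print("pan",cv2.minAreaRect((q[:,:2]*1000).astype(np.float32)), np.percentile(q[:,2],[2,50,98]))
cv2.imwrite("pics/pan_crop.png",cv2.resize(im[185:340,130:270],None,fx=4,fy=4,interpolation=cv2.INTER_CUBIC)[:600])
E
```

```text
grip n 465 z [0.1053 0.118  0.1247 0.1277 0.1323]
((213.35076904296875, 242.28988647460938), (52.94878005981445, 9.620201110839844), 11.592175483703613)
grip xy mm (437.20013427734375, 338.6987609863281) 152.34561157226562 38.160518646240234 70.27214050292969
door flange z [-0.0046  0.0223  0.025   0.0273  0.0675]
door ((648.4432373046875, 139.7385711669922), (129.1668701171875, 194.50436401367188), 0.9033251404762268)
bar 209 [0.0556 0.0807 0.0873] ((638.6878051757812, 140.4859619140625), (14.38239860534668, 90.99788665771484), 2.4861624240875244)
frame px ((412.5365905761719, 180.17074584960938), (77.14984130859375, 48.72621536254883), 51.34019470214844) [[369.4146423339844, 165.268310546875], [407.4634094238281, 134.82928466796875], [455.6585388183594, 195.07318115234375], [417.6097717285156, 225.51220703125]]
frame n [-0.419   0.5577  0.7166] tilt deg 44.22920292153681 c [ 0.5665 -0.1701  0.2282] 0.0852994555353902 1102
rect ((-3.079033851623535, 7.926300048828125), (50.68400573730469, 186.71812438964844), 5.8953070640563965) centre [ 0.5715 -0.1635  0.2261] tx [ 0.4304 -0.5729  0.6975] yaw -53.080502055225026
pan ((466.93414306640625, 326.2675476074219), (238.3228759765625, 208.85015869140625), 0.15434888005256653) [0.0066 0.0421 0.1296]
```

View pics/pan_crop.png

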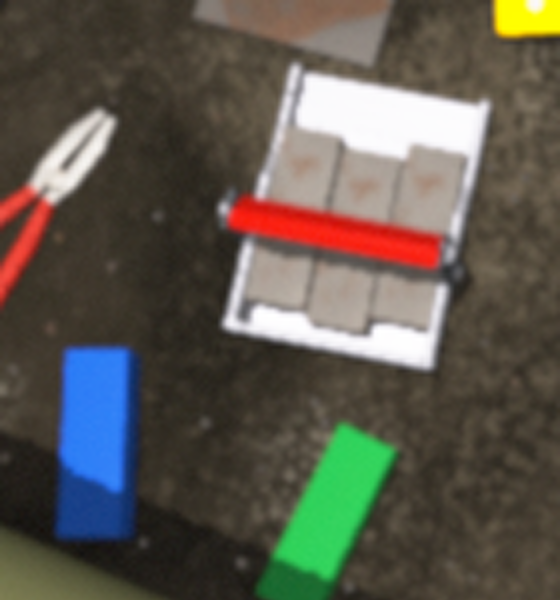

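The crop confirms three grey-brown tubes in the bright pan, with the red grip across it. The open lip end is at the top (crop 390,100), so pan +x points up in the picture. The blue (95,440) and green (330,510) pieces lie outside and aren't meant. Next I'll get more accurate corners from two views.

```bash
cat >> h.py <<'E'
def quad(m):
    c=cv2.convexHull(box(m)); 
    for e in np.linspace(.01,.12,60):
        a=cv2.approxPolyDP(c,e*cv2.arcLength(c,True),True)
        if len(a)<=4: break
    # refine: fit line to contour pts near each side
    a=a[:,0].astype(float); C=box(m)[:,0].astype(float); L=[]
    for i in range(len(a)):
        p,q=a[i],a[(i+1)%len(a)]; t=(q-p)/np.linalg.norm(q-p); s=(C-p)@t; e=abs((C-p)@[-t[1],t[0]])
        k=(e<2.5)&(s>4)&(s<np.linalg.norm(q-p)-4); vx,vy,x,y=cv2.fitLine(C[k].astype(np.float32),cv2.DIST_HUBER,0,.01,.01).ravel(); L.append(np.cross([x,y,1],[x+vx,y+vy,1]))
    o=[np.cross(L[i-1],L[i]) for i in range(len(L))]; return np.array([p[:2]/p[2] for p in o])
def tri(u1,n1,u2,n2):
    A=[];b=[]
    for u,n in((u1,n1),(u2,n2)):
        o=cal(n)[1][:3,3]; r=ray(n,u,0)-o; r/=np.linalg.norm(r); M=np.eye(3)-np.outer(r,r); A.append(M); b.append(M@o)
    x=np.linalg.lstsq(np.vstack(A),np.hstack(b),rcond=None)[0]; return x,np.linalg.norm(np.vstack(A)@x-np.hstack(b))
def win(m,r): 
    o=np.zeros_like(m); o[r[1]:r[3],r[0]:r[2]]=m[r[1]:r[3],r[0]:r[2]]; return o
np.set_printoptions(precision=4,suppress=True)
E
python3 - <<'E'
from h import *
T=cv2.imread("pics/top0.png"); S=cv2.imread("pics/scene0.png"); HT,HS=hsv(T),hsv(S)
# mouth: outer frame + inner opening
def inner(H,r):
    w=win((H[...,1]<60)&(H[...,2]>140),r); ct=box(w); m=np.zeros(w.shape,np.uint8); cv2.drawContours(m,[ct],-1,1,-1)
    i=(m>0)&~w; return m>0,cv2.morphologyEx(i.astype(np.uint8),cv2.MORPH_OPEN,np.ones((3,3)))
ot,it=inner(HT,(365,130,465,240)); os_,is_=inner(HS,(345,170,415,245))
for nm,a,b in(("outer",ot,os_),("inner",it,is_)):
    qa,qb=quad(a),quad(b); print(nm,"top",qa.tolist(),"scene",qb.tolist())
    # match by casting onto z~.21
    ra=np.array([ray("top",u,.21)[:2] for u in qa]); X=[]
    rb=np.array([ray("scene",u,.21)[:2] for u in qb])
    best=min(range(4),key=lambda k:min(sum(np.linalg.norm(ra-np.roll(rb[::s],k,0),axis=1)) for s in(1,-1)))
    s=min((1,-1),key=lambda s:np.linalg.norm(ra-np.roll(rb[::s],best,0))); qb2=np.roll(qb[::s],best,0)
    for u,v in zip(qa,qb2): x,e=tri(u,"top",v,"scene"); X.append(x); print(x,e)
    X=np.array(X); c=X.mean(0); n=np.cross(X[2]-X[0],X[3]-X[1]); n/=np.linalg.norm(n); n*=np.sign(n[2]); print("centre",c,"n",n,"tilt",np.degrees(np.arccos(n[2])),"sides",np.linalg.norm(X-np.roll(X,1,0),axis=1))
    for i in range(4): t=X[i]-X[i-1]; print("  edge yaw",np.degrees(np.arctan2(t[1],t[0])))
# door flange
yt=win((HT[...,0]>20)&(HT[...,0]<35)&(HT[...,1]>130)&(HT[...,2]>100),(240,140,335,205)); q=quad(yt); W=np.array([ray("top",u,.027) for u in q]); print("door",q.tolist()); print(W, W.mean(0),np.linalg.norm(W-np.roll(W,1,0),axis=1))
ys=win((HS[...,0]>18)&(HS[...,0]<35)&(HS[...,1]>130)&(HS[...,2]>100),(268,190,336,236)); q=quad(ys); W=np.array([ray("scene",u,.027) for u in q]);print("door scene",W.mean(0)); print(W)
# grip
red=win(((HT[...,0]<8)|(HT[...,0]>172))&(HT[...,1]>130)&(HT[...,2]>70),(180,225,260,265)); C=box(red); r=cv2.minAreaRect(C); print(r)
b=cv2.boxPoints(r); W=np.array([ray("top",u,.114) for u in b]); print("grip",W.mean(0)); print(W,np.linalg.norm(W-np.roll(W,1,0),axis=1))
E
```

```text
outer top [[407.5346740555447, 135.41388082539302], [455.32253639564374, 195.1673886537085], [416.4170141558162, 223.30652451798966], [371.06623234765976, 164.5089061910903]] scene [[386.62642243690084, 179.44894907762193], [404.7336114479586, 213.73912022881527], [370.8186278426382, 230.59144033244388], [355.78344535213364, 195.48040191316943]]
[ 0.6625 -0.1426  0.2463] 0.000199902626076384
[ 0.5162 -0.2439  0.244 ] 0.0010239089092940162
[ 0.4624 -0.1644  0.1887] 0.0019467045998086345
[ 0.6095 -0.063   0.19  ] 0.0001379792577129495
centre [ 0.5627 -0.1535  0.2172] n [-0.2933  0.4087  0.8642] tilt 30.204849203480062 sides [0.1109 0.178  0.1108 0.1788]
  edge yaw -56.37143103674358
  edge yaw -145.27974271707544
  edge yaw 124.09955954115681
  edge yaw 34.5794651557122
inner top [[406.6170789639692, 141.8971767536119], [448.2685655033692, 194.33398885170297], [417.64028892808, 216.62686082548095], [377.5588299361705, 165.16138359351817]] scene [[384.75932612187756, 184.47065485834494], [399.04076797230744, 212.61219316777135], [372.5273880035836, 225.13068537027655], [360.978274550824
[... 442 characters left out ...]
53623974110227
door [[319.48135401992556, 150.64703657774857], [322.0197150569978, 191.58248910114455], [253.0, 193.5179068474383], [253.0, 153.3771581562394]]
[[0.7016 0.048  0.027 ]
 [0.5842 0.0452 0.027 ]
 [0.5823 0.2338 0.027 ]
 [0.6971 0.2329 0.027 ]] [0.6413 0.14   0.027 ] [0.185  0.1174 0.1886 0.1148]
door scene [0.6264 0.1458 0.027 ]
[[0.5955 0.2288 0.027 ]
 [0.687  0.2305 0.027 ]
 [0.6988 0.0009 0.027 ]
 [0.5243 0.1229 0.027 ]]
((213.32269287109375, 242.34051513671875), (53.334442138671875, 10.197895050048828), 11.003539085388184)
grip [0.4363 0.3305 0.114 ]
[[0.4377 0.3985 0.114 ]
 [0.4631 0.3941 0.114 ]
 [0.4348 0.2622 0.114 ]
 [0.4096 0.2672 0.114 ]] [0.1343 0.0258 0.1349 0.0256]
```

```bash
cat >> h.py <<'E'
from scipy.spatial.transform import Rotation as Ro
def rot(e): return Ro.from_euler("xyz",e)
def Rz(d): return Ro.from_euler("z",d,degrees=True)
def toolR(yaw,pitch):  # y axis along heading yaw, tool pitched by 'pitch' deg about heading's y (0=down)
    return Rz(yaw)*Ro.from_euler("y",pitch,degrees=True)*Ro.from_matrix(np.array([[0,1,0],[1,0,0],[0,0,-1]]))
def go(p,R,p0=None,R0=None):
    s=bot.get_state(); p0=s["tool_pos"] if p0 is None else p0; R0=rot(s["tool_rot"]) if R0 is None else R0
    d=(np.asarray(p)-p0)/.025; r=(R*R0.inv()).as_rotvec()/.12
    print("scaled shift",np.round(d,2),"turn",np.round(r,2),"min rows",np.ceil(max(abs(np.r_[d,r]))))
    return np.asarray(p),R
def pour(theta,lx,lz,yaw=-55.7,M=np.array([.5627,-.1535,.2172])):
    t=Rz(yaw); mx=t.apply([np.cos(np.pi/6),0,.5]); mz=t.apply([-.5,0,np.cos(np.pi/6)])
    lip=M+lx*mx+lz*mz; P=t*Ro.from_euler("y",theta,degrees=True); g=lip+P.apply([-.116,0,.105])
    R=toolR(yaw,theta-30); return g-.003*R.as_matrix()[:,2],R
E
python3 - <<'E'
from h import *
T=cv2.imread("pics/top0.png");
g=np.array([.4363,.3305,.114]); pr=Rz(-12.1); o=g-pr.apply([-.01,0,.114])
for q in([.106,0,.009],[-.075,-.067,.046],[-.075,.067,.046]): print(q,"px",proj("top",o+pr.apply(q)),"crop",(np.array(proj("top",o+pr.apply(q)))-[130,185])*4)
H=hsv(T); b=win((H[...,2]<70),(262,158,312,182)); r=cv2.minAreaRect(box(b)); print("bar px",r, ray("top",r[0],.084))
R=toolR(-12.1,-30); z=R.as_matrix()[:,2]; gp=g-.003*z
p,R=go(gp-.09*z,R); print(p); go(gp,R,p,R); print(gp, R.as_euler("xyz"))
u=go(gp+[0,0,.2],R,gp,R)
for th in(15,60):
    for lz in(.06,.003): a=pour(th,-.03,lz); print(th,lz); u=go(*a,*u); print(a[0])
E
```

```text
[0.106, 0, 0.009] px (np.float64(227.07179820253793), np.float64(207.05214028404473)) crop [388.2872  88.2086]
[-0.075, -0.067, 0.046] px (np.float64(236.09810037694268), np.float64(275.4373636263438)) crop [424.3924 361.7495]
[-0.075, 0.067, 0.046] px (np.float64(185.95672038047184), np.float64(265.56924512802294)) crop [223.8269 322.277 ]
bar px ((286.96820068359375, 168.1082763671875), (4.925430774688721, 32.12237548828125), 87.95458984375) [0.6358 0.1407 0.084 ]
scaled shift [ 4.19 -9.72 -1.96] turn [  2.06  -4.24 -10.78] min rows 11.0
[0.3908 0.3402 0.1945]
scaled shift [ 1.76 -0.38 -3.12] turn [0. 0. 0.] min rows 4.0
[0.4348 0.3308 0.1166] [ 2.618  -0.      1.3596]
scaled shift [0. 0. 8.] turn [0. 0. 0.] min rows 8.0
15 0.06
scaled shift [  1.92 -14.69   2.88] turn [ 1.25  1.86 -6.3 ] min rows 15.0
[ 0.4829 -0.0365  0.3885]
15 0.003
scaled shift [ 0.64 -0.94 -1.97] turn [0. 0. 0.] min rows 2.0
[ 0.4989 -0.06    0.3391]
60 0.06
scaled shift [ 2.06 -3.03  2.82] turn [5.41 3.69 0.  ] min rows 6.0
[ 0.5506 -0.1357  0.4097]
60 0.003
scaled shift [ 0.64 -0.94 -1.97] turn [0. 0. 0.] min rows 2.0
[ 0.5666 -0.1592  0.3604]
```

Call:
{"fn": "servo_tool", "kwargs": {"plan": [[[0.35,-0.81,-0.16,0.17,-0.35,-0.9],[0.35,-0.81,-0.16,0.17,-0.35,-0.9],[0.35,-0.81,-0.16,0.17,-0.35,-0.9],[0.35,-0.81,-0.16,0.17,-0.35,-0.9],[0.35,-0.81,-0.16,0.17,-0.35,-0.9],[0.35,-0.81,-0.16,0.17,-0.35,-0.9],[0.35,-0.81,-0.16,0.17,-0.35,-0.9],[0.35,-0.81,-0.16,0.17,-0.35,-0.9],[0.35,-0.81,-0.16,0.17,-0.35,-0.9],[0.35,-0.81,-0.16,0.17,-0.35,-0.9]]], "hand": -1}}

```text
time_s: 1.1
tool_pos: [0.3737, 0.3799, 0.2041]
tool_rot: [2.698, 0.048, 1.572]
force: [0.2, -0.4, -0.3]
opening: 1.0
grasp_force: 0.0
```

Call:
{"fn": "servo_tool", "kwargs": {"plan": [[[0.35,-0.81,-0.16,0.17,-0.35,-0.9],[0.34,-0.81,-0.2,0.18,-0.37,-0.9],[0,0,0,0,0,0],[0,0,0,0,0,0]]]}}

```text
time_s: 1.5
tool_pos: [0.3906, 0.3411, 0.1955]
tool_rot: [2.62, -0.001, 1.361]
force: [-0.0, -0.0, 0.5]
opening: 1.002
grasp_force: 0.0
```

```bash
python3 - <<'E'
from h import *
g=np.array([.4363,.3305,.114]);R=toolR(-12.1,-30); z=R.as_matrix()[:,2]; gp=g-.003*z
s=bot.get_state(); print(s["time_s"],s["tool_pos"],s["tool_rot"],s["joint_pos"],s["force"]); go(gp-.09*z,R); go(gp,R)
im,d=bot.snapshot("scene"); cv2.imwrite("pics/s1.png",im)
H=hsv(im); red=((H[...,0]<8)|(H[...,0]>172))&(H[...,1]>130)&(H[...,2]>70); u=np.array(proj("scene",g)).astype(int); print(u, win(red,(u[0]-30,u[1]-20,u[0]+30,u[1]+20)).sum())
E
```

```text
1.5 [0.3906 0.3411 0.1955] [ 2.6197 -0.0014  1.3608] [-1.1211 -0.0587  0.0204  2.074   0.5862  1.0594 -1.587 ] [-0.029  -0.0009  0.4865]
scaled shift [ 0.01 -0.04 -0.04] turn [-0.01 -0.01 -0.01] min rows 1.0
scaled shift [ 1.77 -0.41 -3.15] turn [-0.01 -0.01 -0.01] min rows 4.0
[226 208] 77
```

Call:
{"fn": "servo_tool", "kwargs": {"plan": [[[0.35,-0.08,-0.63,0,0,0],[0.35,-0.08,-0.63,0,0,0],[0.35,-0.08,-0.63,0,0,0],[0.35,-0.08,-0.63,0,0,0],[0.36,-0.09,-0.63,0,0,0],[0,0,0,0,0,0]]]}}

```text
time_s: 2.15
tool_pos: [0.435, 0.3296, 0.1153]
tool_rot: [2.62, 0.001, 1.358]
force: [-0.3, -0.7, -1.2]
opening: 0.999
grasp_force: 0.0
```

Call:
{"fn": "servo_tool", "kwargs": {"plan": [[[0,0,0,0,0,0],[0,0,0,0,0,0],[0,0,0,0,0,0],[0,0,0,0,0,0],[0,0,0,0,0,0],[0,0,0,0,0,0],[0,0,0,0,0,0],[0,0,0,0,0,0]]], "hand": 1, "squeeze": 58}}

```text
time_s: 2.95
tool_pos: [0.4349, 0.3304, 0.1168]
tool_rot: [2.619, -0.002, 1.358]
force: [0.6, -0.6, 0.8]
opening: 0.357
grasp_force: 0.0
```

Call:
{"fn": "servo_tool", "kwargs": {"plan": [[[0,0,0.3,0,0,0],[0,0,0.5,0,0,0],[0,0,0.6,0,0,0],[0,0,0.6,0,0,0],[0,0,0,0,0,0]]]}}

```text
time_s: 3.45
tool_pos: [0.4358, 0.3314, 0.1695]
tool_rot: [2.617, -0.006, 1.358]
force: [1.1, 1.8, -9.0]
opening: 0.155
grasp_force: 57.8
```

```bash
python3 - <<'E'
from h import *
for n in("top","scene"):
    im,d=bot.snapshot(n); cv2.imwrite(f"pics/{n}2.png",im)
    if n=="top": t=im[150:310,130:290]
    else: s=im[130:290,150:310]
cv2.imwrite("pics/lift.png",cv2.resize(np.hstack([t,s]),None,fx=2.5,fy=2.5))
E
```

```text
(no output)
```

View pics/lift.png

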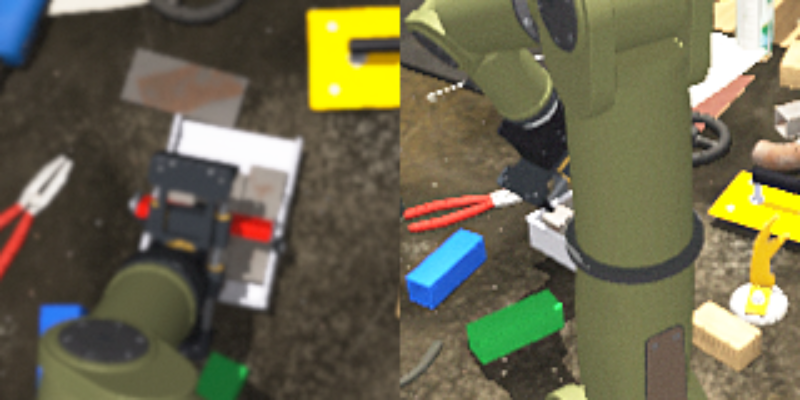

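The pan is lifted and roughly level, but the lift began before the jaws had closed, so the bar sits low in the pads. I'll set it down and grip it again.

Call:
{"fn": "servo_tool", "kwargs": {"plan": [[[0,0,-0.5,0,0,0],[0,0,-0.5,0,0,0],[0,0,-0.2,0,0,0],[0,0,0,0,0,0],[0,0,0,0,0,0]]]}}

```text
time_s: 4.05
tool_pos: [0.4348, 0.33, 0.136]
tool_rot: [2.619, -0.001, 1.358]
force: [-0.4, -1.1, -9.0]
opening: 0.158
grasp_force: 57.7
```

Call:
{"fn": "servo_tool", "kwargs": {"plan": [[[0,0,-0.1,0,0,0],[0,0,-0.1,0,0,0],[0,0,0,0,0,0]]]}}

```text
time_s: 4.35
tool_pos: [0.4352, 0.3315, 0.1334]
tool_rot: [2.617, -0.004, 1.359]
force: [-5.0, 0.6, 0.3]
opening: 0.151
grasp_force: 57.9
```

Call:
{"fn": "servo_tool", "kwargs": {"plan": [[[0,0,0,0,0,0],[0,0,0,0,0,0],[0,0,0,0,0,0],[0,0,0,0,0,0],[0,0,-0.2,0,0,0],[0,0,-0.2,0,0,0],[0,0,-0.25,0,0,0],[0,0,0,0,0,0]]], "hand": 0.3}}

```text
time_s: 5.15
tool_pos: [0.4353, 0.33, 0.115]
tool_rot: [2.618, -0.001, 1.358]
force: [2.2, -0.6, -0.0]
opening: 0.346
grasp_force: 0.8
```

Call:
{"fn": "servo_tool", "kwargs": {"plan": [[[0,0,0,0,0,0],[0,0,0,0,0,0],[0,0,0,0,0,0],[0,0,0,0,0,0],[0,0,0,0,0,0],[0,0,0,0,0,0],[0,0,0,0,0,0]]], "hand": 1}}

```text
time_s: 5.85
tool_pos: [0.4399, 0.3293, 0.1195]
tool_rot: [2.611, -0.004, 1.355]
force: [9.7, -4.2, 9.1]
opening: 0.155
grasp_force: 58.0
```

Call:
{"fn": "servo_tool", "kwargs": {"plan": [[[0,0,0.3,0,0,0],[0,0,0.7,0,0,0],[0,0,1,0,0,0],[0,0,1,0,0,0],[0,0,1,0,0,0],[0,0,1,0,0,0],[0,0,1,0,0,0],[0,0,1,0,0,0],[0,0,0.7,0,0,0],[0,0,0.3,0,0,0]]]}}

```text
time_s: 6.85
tool_pos: [0.4334, 0.3304, 0.3146]
tool_rot: [2.622, -0.001, 1.358]
force: [0.1, -0.3, -8.9]
opening: 0.156
grasp_force: 58.0
```

```bash
python3 - <<'E'
from h import *
s=bot.get_state(); print(s["tool_pos"],s["tool_rot"],s["force"],s["grasp_force"])
u=go(*pour(0,-.03,.06)); print(u[0])
for th in(20,40,60): u=go(*pour(th,-.03,.005),*u); print(th,u[0])
E
```

```text
[0.4334 0.3304 0.3146] [ 2.6219 -0.0009  1.3581] [ 0.0757 -0.2861 -8.924 ] 57.99870740622282
scaled shift [  1.26 -13.62   1.89] turn [-0.03 -0.02 -6.33] min rows 14.0
[ 0.4649 -0.0102  0.3618]
scaled shift [ 1.61 -2.36 -0.56] turn [ 2.4   1.64 -0.  ] min rows 3.0
20 [ 0.5052 -0.0692  0.3478]
scaled shift [ 1.19 -1.74  0.67] turn [2.4  1.64 0.  ] min rows 3.0
40 [ 0.5349 -0.1127  0.3645]
scaled shift [ 1.25 -1.83 -0.1 ] turn [2.4  1.64 0.  ] min rows 3.0
60 [ 0.5661 -0.1584  0.3621]
```

Call:
{"fn": "servo_tool", "kwargs": {"plan": [[[0.035,-0.38,0.05,0,0,-0.175],[0.07,-0.757,0.105,0,0,-0.35],[0.07,-0.757,0.105,0,0,-0.35],[0.07,-0.757,0.105,0,0,-0.35],[0.07,-0.757,0.105,0,0,-0.35],[0.07,-0.757,0.105,0,0,-0.35],[0.07,-0.757,0.105,0,0,-0.35],[0.07,-0.757,0.105,0,0,-0.35],[0.07,-0.757,0.105,0,0,-0.35],[0.07,-0.757,0.105,0,0,-0.35]]]}}

```text
time_s: 7.85
tool_pos: [0.4517, 0.149, 0.3408]
tool_rot: [2.619, -0.002, 0.955]
force: [0.2, -0.7, -9.6]
opening: 0.159
grasp_force: 58.0
```

Call:
{"fn": "servo_tool", "kwargs": {"plan": [[[0.07,-0.757,0.105,0,0,-0.35],[0.07,-0.757,0.105,0,0,-0.35],[0.07,-0.757,0.105,0,0,-0.35],[0.07,-0.757,0.105,0,0,-0.35],[0.07,-0.757,0.105,0,0,-0.35],[0.07,-0.757,0.105,0,0,-0.35],[0.07,-0.757,0.105,0,0,-0.36],[0.07,-0.757,0.105,0,0,-0.36],[0.03,-0.38,0.1,0,0,-0.18],[0,0,0,0,0,0]]]}}

```text
time_s: 8.85
tool_pos: [0.4666, -0.0121, 0.3644]
tool_rot: [2.618, -0.003, 0.595]
force: [-0.1, -0.2, -8.9]
opening: 0.156
grasp_force: 58.0
```

```bash
python3 - <<'E'
from h import *
s=bot.get_state(); print(s["tool_pos"],s["tool_rot"],s["joint_pos"],s["force"],s["grasp_force"])
u=go(*pour(0,-.03,.06))
O=[]
for n in("top","scene"):
    im,d=bot.snapshot(n); np.save(f"{n}3.npy",d); cv2.imwrite(f"pics/{n}3.png",im); O.append(im[90:270,300:510] if n=="top" else im[100:280,290:500])
cv2.imwrite("pics/pre.png",cv2.resize(np.hstack(O),None,fx=1.9,fy=1.9))
E
```

```text
[ 0.4666 -0.0121  0.3644] [ 2.6184 -0.0027  0.5953] [-0.7262 -0.2868  0.2528  1.9133  0.5941  1.4593 -1.511 ] [-0.0721 -0.2187 -8.9433] 57.99632688984275
scaled shift [-0.06  0.08 -0.11] turn [-0.02  0.02  0.03] min rows 1.0
```

View pics/pre.png

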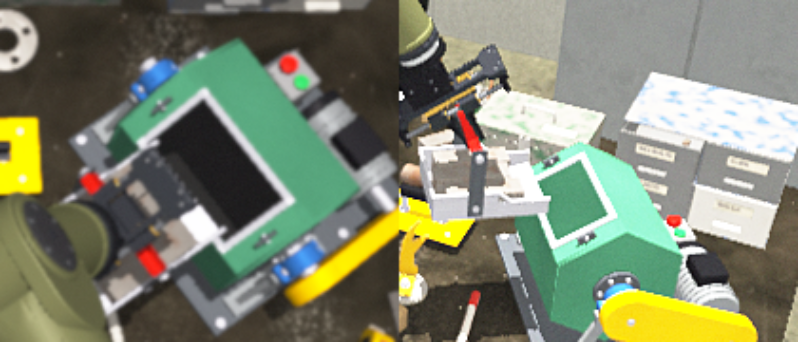

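The pan is level just above the mouth's lower edge. In the top panel the lip corner is at (215,235) beside the frame. In the scene panel the lip is at (540,195) ahead of the opening at (575,205). It's laterally aligned, so I'll tip it about the lip.

Call:
{"fn": "servo_tool", "kwargs": {"plan": [[[0.31,-0.46,-0.13,0.48,0.33,0],[0.31,-0.46,-0.13,0.48,0.33,0],[0.31,-0.46,-0.13,0.48,0.33,0],[0.31,-0.46,-0.13,0.48,0.33,0],[0.31,-0.44,-0.13,0.48,0.33,0]]]}}

```text
time_s: 9.45
tool_pos: [0.5055, -0.0669, 0.3479]
tool_rot: [2.969, -0.001, 0.602]
force: [0.4, -0.3, -9.1]
opening: 0.153
grasp_force: 58.0
```

Call:
{"fn": "servo_tool", "kwargs": {"plan": [[[0.3,-0.43,0.17,0.6,0.41,0],[0.3,-0.43,0.17,0.6,0.41,0],[0.3,-0.44,0.17,0.6,0.41,0],[0.3,-0.44,0.17,0.6,0.41,0],[0,0,0,0,0,0]]]}}

```text
time_s: 9.95
tool_pos: [0.537, -0.1139, 0.3622]
tool_rot: [-2.971, 0.008, 0.595]
force: [0.3, -0.9, -9.4]
opening: 0.159
grasp_force: 58.0
```

```bash
python3 - <<'E'
from h import *
s=bot.get_state(); print(s["tool_pos"],s["tool_rot"],s["joint_pos"],s["force"],s["grasp_force"])
u=go(*pour(60,-.03,.005))
O=[]
for n in("top","scene"):
    im,d=bot.snapshot(n); O.append(im[90:270,300:510] if n=="top" else im[100:280,290:500])
cv2.imwrite("pics/tip.png",cv2.resize(np.hstack(O),None,fx=1.9,fy=1.9))
E
```

```text
[ 0.537  -0.1139  0.3622] [-2.9709  0.0077  0.5954] [-0.466   0.2154  0.8391  1.434  -0.2522  1.7063 -0.6192] [ 0.3419 -0.9394 -9.4434] 58.01823014393449
scaled shift [ 1.16 -1.78 -0.01] turn [2.47 1.6  0.02] min rows 3.0
```

View pics/tip.png

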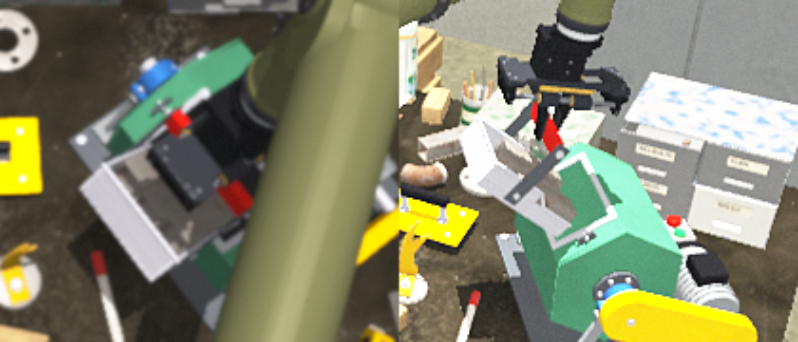

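The tubes are sliding toward the lip, with grey showing at scene panel (550,195) inside the mouth. I'll keep tipping.

Call:
{"fn": "servo_tool", "kwargs": {"plan": [[[0.19,-0.3,0,0.41,0.27,0],[0.19,-0.3,0,0.41,0.27,0],[0.19,-0.3,0,0.41,0.27,0],[0,0,0,0,0,0],[0,0,0,0,0,0],[0,0,0,0,0,0],[0,0,0,0,0,0]]]}}

```text
time_s: 10.75
tool_pos: [0.5492, -0.132, 0.3659]
tool_rot: [-2.791, -0.006, 0.6]
force: [-0.2, 0.2, -3.9]
opening: 0.158
grasp_force: 58.0
```

```bash
python3 - <<'E'
from h import *
s=bot.get_state(); print(s["tool_pos"],s["tool_rot"],s["joint_pos"],s["force"],s["grasp_force"])
u=go(*pour(60,-.03,.005)); go(*pour(50,-.03,.005))
E
```

```text
[ 0.5492 -0.132   0.3659] [-2.7909 -0.0055  0.6004] [-0.2758  0.3903  0.8401  1.2898 -0.4502  1.8956 -0.4756] [-0.1631  0.1931 -3.9048] 58.003096310421824
scaled shift [ 0.67 -1.06 -0.15] turn [ 1.16  0.85 -0.01] min rows 2.0
scaled shift [ 0.05 -0.15 -0.01] turn [-0.04  0.03 -0.01] min rows 1.0
```

```bash
python3 - <<'E'
from h import *
im,d=bot.snapshot("scene"); cv2.imwrite("pics/poured.png",cv2.resize(im[110:260,320:470],None,fx=4,fy=4))
print(bot.get_state()["force"])
E
```

```text
[ 0.5275  0.2446 -2.7349]
```

View pics/poured.png

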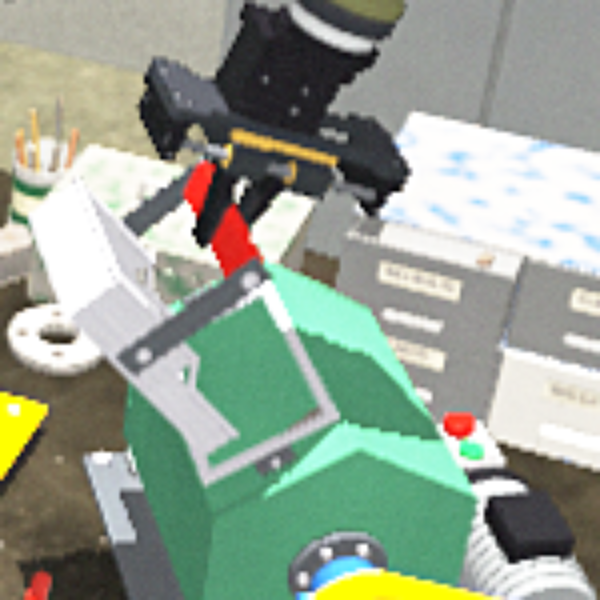

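The scene crop shows the pan empty at (120,280), with no tube on the frame or lip. The force is down to the pan alone. Next I'll retreat along the mouth normal and set the pan back down at its old place.

Call:
{"fn": "servo_tool", "kwargs": {"plan": [[[-0.2,0.3,0.6,0,0,0],[-0.25,0.35,0.75,0,0,0],[-0.25,0.35,0.75,0,0,0],[0,0,0,0,0,0]]]}}

```text
time_s: 11.2
tool_pos: [0.5318, -0.1072, 0.4218]
tool_rot: [-2.793, -0.009, 0.601]
force: [-0.3, -0.3, -3.2]
opening: 0.157
grasp_force: 58.0
```

```bash
python3 - <<'E'
from h import *
R=toolR(-12.1,-30); s=bot.get_state(); print(s["tool_pos"],s["force"])
u=go([.4348,.3308,.26],R); go([.4348,.3308,.13],R,*u)
E
```

```text
[ 0.5318 -0.1072  0.4218] [-0.2955 -0.2548 -3.1688]
scaled shift [-3.88 17.52 -6.47] turn [-4.2  -6.14  5.88] min rows 18.0
scaled shift [ 0.   0.  -5.2] turn [0. 0. 0.] min rows 6.0
```

Call:
{"fn": "servo_tool", "kwargs": {"plan": [[[-0.18,0.8,-0.1,-0.19,-0.28,0.27],[-0.18,0.8,-0.1,-0.19,-0.28,0.27],[-0.18,0.8,-0.1,-0.19,-0.28,0.27],[-0.18,0.8,-0.1,-0.19,-0.28,0.27],[-0.18,0.8,-0.1,-0.19,-0.28,0.27],[-0.18,0.8,-0.1,-0.19,-0.28,0.27],[-0.18,0.8,-0.1,-0.19,-0.28,0.27],[-0.18,0.8,-0.2,-0.19,-0.28,0.27],[-0.18,0.8,-0.2,-0.19,-0.28,0.27],[-0.18,0.8,-0.2,-0.19,-0.28,0.27]]]}}

```text
time_s: 12.2
tool_pos: [0.486, 0.0921, 0.3846]
tool_rot: [3.097, -0.086, 0.945]
force: [-0.1, 0.8, -4.0]
opening: 0.151
grasp_force: 58.0
```

Call:
{"fn": "servo_tool", "kwargs": {"plan": [[[-0.18,0.8,-0.4,-0.19,-0.28,0.27],[-0.18,0.8,-0.4,-0.19,-0.28,0.27],[-0.18,0.8,-0.4,-0.19,-0.28,0.27],[-0.18,0.8,-0.4,-0.19,-0.28,0.27],[-0.18,0.8,-0.5,-0.19,-0.28,0.27],[-0.18,0.8,-0.5,-0.19,-0.28,0.27],[-0.18,0.8,-0.5,-0.19,-0.28,0.27],[-0.18,0.8,-0.5,-0.19,-0.28,0.26],[-0.18,0.8,-0.5,-0.19,-0.28,0.26],[-0.18,0.8,-0.5,-0.19,-0.28,0.26]]]}}

```text
time_s: 13.2
tool_pos: [0.4409, 0.2919, 0.2689]
tool_rot: [2.697, -0.026, 1.292]
force: [0.4, -0.2, -3.3]
opening: 0.16
grasp_force: 58.0
```

```bash
python3 - <<'E'
from h import *
R=toolR(-12.1,-30); s=bot.get_state(); print(s["tool_pos"],s["tool_rot"],s["joint_pos"],s["force"])
u=go([.4348,.3308,.25],R); go([.4348,.3308,.13],R,*u)
E
```

```text
[0.4409 0.2919 0.2689] [ 2.6969 -0.0262  1.2921] [-1.0115 -0.1285  0.1084  1.9581  0.4558  1.1499 -1.3423] [ 0.3903 -0.1787 -3.2745]
scaled shift [-0.24  1.56 -0.76] turn [-0.37 -0.59  0.55] min rows 2.0
scaled shift [ 0.   0.  -4.8] turn [0. 0. 0.] min rows 5.0
```

Call:
{"fn": "servo_tool", "kwargs": {"plan": [[[-0.12,0.78,-0.38,-0.18,-0.3,0.28],[-0.12,0.78,-0.38,-0.18,-0.3,0.28],[0,0,-0.8,0,0,0],[0,0,-0.8,0,0,0],[0,0,-0.8,0,0,0],[0,0,-0.8,0,0,0],[0,0,-0.8,0,0,0],[0,0,-0.5,0,0,0],[0,0,0,0,0,0]]]}}

```text
time_s: 14.1
tool_pos: [0.4348, 0.3291, 0.1361]
tool_rot: [2.619, 0.002, 1.359]
force: [-0.2, -0.6, -3.5]
opening: 0.157
grasp_force: 58.0
```

```bash
python3 - <<'E'
from h import *
R=toolR(-12.1,-30); s=bot.get_state(); print(s["tool_pos"],s["tool_rot"],s["force"])
u=go([.4348,.3308,.1186],R)
im,d=bot.snapshot("top"); P=cloud("top",d); H=hsv(im)
# tilt check: lip/pan floor depth in front part, rear rim
w=win((H[...,1]<45)&(H[...,2]>190)&(d>0),(195,190,262,225)); q=P[w]; print(len(q),np.percentile(q[:,2],[10,50,90]))
E
```

```text
[0.4348 0.3291 0.1361] [2.6185 0.0016 1.3593] [-0.1516 -0.6319 -3.4682]
scaled shift [ 0.    0.07 -0.7 ] turn [ 0.01 -0.01  0.  ] min rows 1.0
690 [0.0159 0.0214 0.029 ]
```

Call:
{"fn": "servo_tool", "kwargs": {"plan": [[[0,0,-0.2,0,0,0],[0,0,-0.2,0,0,0],[0,0,-0.1,0,0,0],[0,0,-0.1,0,0,0],[0,0,0,0,0,0]]]}}

```text
time_s: 14.65
tool_pos: [0.4356, 0.3305, 0.1229]
tool_rot: [2.617, -0.002, 1.36]
force: [-0.2, 0.0, -3.6]
opening: 0.153
grasp_force: 58.0
```

Call:
{"fn": "servo_tool", "kwargs": {"plan": [[[0,0,-0.08,0,0,0],[0,0,-0.08,0,0,0],[0,0,0,0,0,0]]]}}

```text
time_s: 14.95
tool_pos: [0.4359, 0.3308, 0.1193]
tool_rot: [2.616, -0.003, 1.361]
force: [-0.0, -0.0, -2.6]
opening: 0.155
grasp_force: 58.0
```

Starting to touch. I'll go a little lower, then open slowly and back out along the tool axis.

Call:
{"fn": "servo_tool", "kwargs": {"plan": [[[0,0,-0.06,0,0,0],[0,0,-0.06,0,0,0],[0,0,0,0,0,0]]]}}

```text
time_s: 15.25
tool_pos: [0.4362, 0.3308, 0.1191]
tool_rot: [2.614, -0.002, 1.359]
force: [-10.6, -6.8, 17.3]
opening: 0.16
grasp_force: 58.1
```

Call:
{"fn": "servo_tool", "kwargs": {"plan": [[[0,0,0,0,0,0],[0,0,0,0,0,0],[0,0,0,0,0,0],[0,0,0,0,0,0],[0,0,0,0,0,0],[0,0,0,0,0,0],[0,0,0,0,0,0],[0,0,0,0,0,0]]], "hand": -0.5}}

```text
time_s: 16.05
tool_pos: [0.4358, 0.3307, 0.1161]
tool_rot: [2.616, -0.002, 1.36]
force: [-0.1, 0.8, 0.5]
opening: 0.73
grasp_force: 0.0
```

Call:
{"fn": "servo_tool", "kwargs": {"plan": [[[-0.35,0.08,0.63,0,0,0],[-0.35,0.08,0.63,0,0,0],[-0.35,0.08,0.63,0,0,0],[-0.35,0.08,0.63,0,0,0],[-0.35,0.08,0.63,0,0,0],[0,0,0.8,0,0,0],[0,0,0.8,0,0,0],[0,0,0,0,0,0]]]}}

```text
time_s: 16.85
tool_pos: [0.3929, 0.3422, 0.238]
tool_rot: [2.614, -0.008, 1.361]
force: [-0.1, 0.1, 0.4]
opening: 0.749
grasp_force: 0.0
```

```bash
python3 - <<'E'
from h import *
s=bot.get_state(); print(s["tool_pos"],s["force"],s["opening"])
O=[]
for n in("top","scene"):
    im,d=bot.snapshot(n); cv2.imwrite(f"pics/{n}5.png",im); np.save(f"{n}5.npy",d); O.append(im[110:290,180:470] if n=="top" else im[140:320,250:500])
P=cloud("top",d if n=="top" else np.load("top5.npy")); 
cv2.imwrite("pics/down.png",cv2.resize(np.hstack(O),None,fx=1.48,fy=1.48))
# frame check with arm away
H=hsv(cv2.imread("pics/scene5.png")); ys=win((H[...,0]>18)&(H[...,0]<35)&(H[...,1]>130)&(H[...,2]>100),(268,190,336,236))
bt=hsv(cv2.imread("pics/top5.png")); b=win(bt[...,2]<70,(262,158,312,182)); rt=cv2.minAreaRect(box(b)); print("bar top",rt)
bs=win(H[...,2]<75,(280,195,325,228)); rs=cv2.minAreaRect(box(bs)); print("bar scene",rs, cv2.contourArea(box(bs)))
x,e=tri(rt[0],"top",rs[0],"scene"); print("bar tri",x,e)
for p in([.6413,.140,.072],[.6413,.14,.084],[.6413,.09,.084],[.6413,.19,.084]): print(p,proj("top",p),proj("scene",p))
# red grip after
red=win(((bt[...,0]<8)|(bt[...,0]>172))&(bt[...,1]>130)&(bt[...,2]>70),(180,225,260,265)); r=cv2.minAreaRect(box(red)); print("grip",r,ray("top",r[0],.114))
E
```

```text
[0.3929 0.3422 0.238 ] [-0.0929  0.0536  0.3704] 0.7493333424608459
bar top ((286.96820068359375, 168.1082763671875), (4.925430774688721, 32.12237548828125), 87.95458984375)
bar scene ((302.49896240234375, 202.02267456054688), (27.335412979125977, 11.079469680786133), 2.6025619506835938) 151.5
bar tri [0.6391 0.1398 0.0744] 0.0011328398176896515
[0.6413, 0.14, 0.072] (np.float64(287.1202292157057), np.float64(167.40164155623586)) (np.float64(302.47971459716814), np.float64(202.26030096250184))
[0.6413, 0.14, 0.084] (np.float64(287.18749770449955), np.float64(166.09700779572182)) (np.float64(302.58055581449116), np.float64(199.56459223809736))
[0.6413, 0.09, 0.084] (np.float64(306.04226260231053), np.float64(165.76366385320054)) (np.float64(315.357015361059), np.float64(203.43652063670496))
[0.6413, 0.19, 0.084] (np.float64(268.32760137548235), np.float64(166.43044245968775)) (np.float64(290.06306500808836), np.float64(195.77114476886945))
grip ((226.46153259277344, 245.19232177734375), (24.122283935546875, 7.648528575897217), 11.309932708740234) [0.4284 0.2974 0.114 ]
```

View pics/down.png

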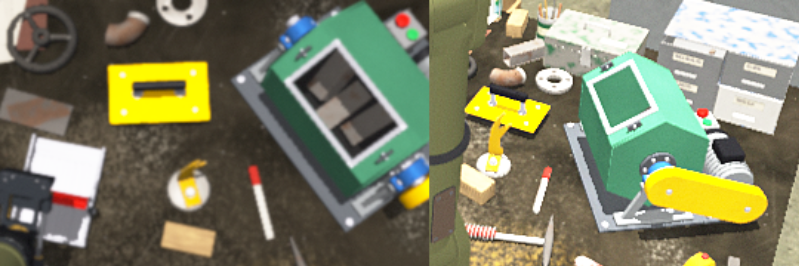

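The panels show three grey tubes lying inside the barrel (left panel 325,75; 330,105; 370,125). The pan stands on the worktop at (65,190), the door is at (158,92), and the torch rest, block and marker haven't moved. Next I'll plan the door moves and check how deep the tubes sit.

```bash
cat >> h.py <<'E'
M=np.array([.5627,-.1535,.2172]); YAW=-55.8
MX=Rz(YAW).apply([np.cos(np.pi/6),0,.5]); MZ=Rz(YAW).apply([-.5,0,np.cos(np.pi/6)]); MY=np.cross(MZ,MX)
E
python3 - <<'E'
from h import *
P=cloud("top",np.load("top5.npy")); d=np.load("top5.npy"); q=(P-M).reshape(-1,3); q=q[d.ravel()>0]
a=np.c_[q@MX,q@MY,q@MZ]; k=(abs(a[:,0])<.038)&(abs(a[:,1])<.07); print("inside z",np.percentile(a[k,2],[50,90,99,100]))
for s in(-1,1):
    k=(abs(a[:,0]-s*.0505)<.003)&(abs(a[:,1])<.07); print("frame z",np.median(a[k,2]))
    k=(abs(a[:,1]-s*.0845)<.003)&(abs(a[:,0])<.04); print("frame z y",np.median(a[k,2]))
u=go([.640,.140,.19],toolR(1,0)); u=go([.640,.14,.075],toolR(1,0),*u)
u=(u[0]+[0,0,.235],u[1]); t=M+.20*MZ; u=go(t,toolR(YAW,-30),*u); print(t)
u=go(M+.053*MZ,u[1],*u); print(u[0])
E
```

```text
inside z [-0.1518 -0.1381 -0.1223 -0.1146]
frame z -0.0020932356293870713
frame z y 0.002089596112208482
frame z 0.0016892837865098735
frame z y 0.0006154593273159869
scaled shift [ 9.92 -8.03 -1.79] turn [0.4  4.37 1.86] min rows 10.0
scaled shift [ 0.   0.  -4.6] turn [0. 0. 0.] min rows 5.0
scaled shift [-5.34 -8.43  3.22] turn [-2.09 -4.03 -8.07] min rows 9.0
[ 0.5065 -0.0708  0.3904]
scaled shift [ 1.65 -2.43 -5.09] turn [0. 0. 0.] min rows 6.0
[ 0.5478 -0.1316  0.2631]
```

Call:
{"fn": "servo_tool", "kwargs": {"plan": [[[0.83,-0.67,0,0.03,0.36,0.155],[0.83,-0.67,0,0.03,0.36,0.155],[0.83,-0.67,0,0.03,0.36,0.155],[0.83,-0.67,-0.1,0.03,0.36,0.155],[0.83,-0.67,-0.2,0.03,0.36,0.155],[0.83,-0.67,-0.2,0.03,0.36,0.155],[0.83,-0.67,-0.2,0.03,0.36,0.155],[0.83,-0.67,-0.2,0.03,0.36,0.155],[0.83,-0.67,-0.2,0.03,0.36,0.155],[0.83,-0.67,-0.2,0.04,0.37,0.155]]]}}

```text
time_s: 17.95
tool_pos: [0.5995, 0.1722, 0.2005]
tool_rot: [3.054, 0.011, 1.552]
force: [0.8, 0.4, 0.3]
opening: 0.746
grasp_force: 0.0
```

Call:
{"fn": "servo_tool", "kwargs": {"plan": [[[0.81,-0.67,-0.25,0.04,0.38,0.155],[0.81,-0.66,-0.25,0.04,0.39,0.155],[0,0,0,0,0,0],[0,0,0,0,0,0]]]}}

```text
time_s: 18.35
tool_pos: [0.6395, 0.1387, 0.1875]
tool_rot: [-3.137, 0.003, 1.587]
force: [-1.1, 0.4, 0.2]
opening: 0.751
grasp_force: 0.0
```

```bash
python3 - <<'E'
from h import *
s=bot.get_state(); print(s["time_s"],s["tool_pos"],s["tool_rot"],s["joint_pos"])
go([.640,.140,.19],toolR(1,0)); go([.640,.14,.075],toolR(1,0))
E
```

```text
18.35 [0.6395 0.1387 0.1875] [-3.1371  0.0027  1.5867] [-0.5975  0.3823  0.4428  1.525  -0.1658  1.2768 -0.1179]
scaled shift [0.02 0.05 0.1 ] turn [ 0.02 -0.04  0.01] min rows 1.0
scaled shift [ 0.02  0.05 -4.5 ] turn [ 0.02 -0.04  0.01] min rows 5.0
```

Call:
{"fn": "servo_tool", "kwargs": {"plan": [[[0,0.05,-0.8,0.02,-0.04,0],[0,0,-0.8,0,0,0],[0,0,-0.8,0,0,0],[0,0,-0.8,0,0,0],[0,0,-0.8,0,0,0],[0,0,-0.5,0,0,0],[0,0,0,0,0,0],[0,0,0,0,0,0]]]}}

```text
time_s: 19.15
tool_pos: [0.6399, 0.1419, 0.078]
tool_rot: [3.137, -0.002, 1.59]
force: [-0.3, -0.9, 0.2]
opening: 0.749
grasp_force: 0.0
```

Call:
{"fn": "servo_tool", "kwargs": {"plan": [[[0,0,0,0,0,0],[0,0,0,0,0,0],[0,0,0,0,0,0],[0,0,0,0,0,0],[0,0,0,0,0,0],[0,0,0,0,0,0],[0,0,0,0,0,0],[0,0,0,0,0,0],[0,0,0,0,0,0],[0,0,0,0,0,0]]], "hand": 1}}

```text
time_s: 20.15
tool_pos: [0.6409, 0.1411, 0.078]
tool_rot: [3.136, -0.002, 1.589]
force: [4.0, -0.7, 1.6]
opening: 0.179
grasp_force: 57.9
```

```bash
python3 - <<'E'
from plant import bot
s=bot.get_state(); print(s["time_s"],s["tool_pos"],s["tool_rot"],s["joint_pos"],s["force"],s["opening"],s["grasp_force"])
E
```

```text
20.15 [0.64093273 0.14108216 0.07803145] [ 3.13583508e+00 -1.59402820e-03  1.58903035e+00] [-0.58066314  0.47449655  0.41710503  1.6343138  -0.21294919  1.07184606
 -0.08500305] [ 3.96365623 -0.7167415   1.63903681] 0.179484846534224 57.90460769087076
```

Call:
{"fn": "servo_tool", "kwargs": {"plan": [[[0,0,0.3,0,0,0],[0,0,0.7,0,0,0],[0,0,1,0,0,0],[0,0,1,0,0,0],[0,0,1,0,0,0],[0,0,1,0,0,0],[0,0,1,0,0,0],[0,0,1,0,0,0],[0,0,1,0,0,0],[0,0,1,0,0,0]]]}}

```text
time_s: 21.15
tool_pos: [0.6381, 0.1411, 0.3018]
tool_rot: [-3.14, -0.001, 1.589]
force: [0.5, 0.4, -3.8]
opening: 0.176
grasp_force: 57.9
```

Call:
{"fn": "servo_tool", "kwargs": {"plan": [[[0,0,1,0,0,0],[0,0,0.7,0,0,0],[0,0,0.3,0,0,0],[0,0,0,0,0,0]]]}}

```text
time_s: 21.55
tool_pos: [0.6396, 0.1411, 0.3524]
tool_rot: [3.139, -0.001, 1.589]
force: [0.7, -0.6, -4.5]
opening: 0.176
grasp_force: 57.9
```

```bash
python3 - <<'E'
from h import *
s=bot.get_state(); print(s["time_s"],s["tool_pos"],s["tool_rot"],s["joint_pos"],s["force"],s["opening"],s["grasp_force"])
t=M+.16*MZ+.001*MY; go(t,toolR(YAW,-30)); print(t)
E
```

```text
21.55 [0.6396 0.1411 0.3524] [ 3.139  -0.0014  1.5892] [-0.6006  0.3203  0.4637  1.2744 -0.1424  1.576  -0.1401] [ 0.6561 -0.5816 -4.4923] 0.17568601154428573 57.901460034772754
scaled shift [-4.84 -9.12  0.14] turn [-2.09 -4.01 -8.08] min rows 10.0
[ 0.5186 -0.0868  0.3558]
```

Call:
{"fn": "servo_tool", "kwargs": {"plan": [[[-0.4,-0.76,0.01,-0.17,-0.33,-0.67],[-0.4,-0.76,0.01,-0.17,-0.33,-0.67],[-0.4,-0.76,0.01,-0.17,-0.33,-0.67],[-0.4,-0.76,0.01,-0.17,-0.33,-0.67],[-0.4,-0.76,0.01,-0.17,-0.33,-0.67],[-0.4,-0.76,0.01,-0.17,-0.33,-0.67],[-0.4,-0.76,0.01,-0.17,-0.33,-0.67],[-0.4,-0.76,0.01,-0.17,-0.33,-0.67],[-0.4,-0.76,0.01,-0.17,-0.33,-0.67],[-0.4,-0.76,0.01,-0.18,-0.34,-0.68]]]}}

```text
time_s: 22.55
tool_pos: [0.5379, -0.0495, 0.3526]
tool_rot: [2.706, 0.037, 0.76]
force: [-0.1, -0.5, -3.7]
opening: 0.179
grasp_force: 57.9
```

Call:
{"fn": "servo_tool", "kwargs": {"plan": [[[-0.42,-0.76,0.02,-0.19,-0.35,-0.68],[-0.42,-0.76,0.02,-0.19,-0.35,-0.68],[0,0,0,0,0,0],[0,0,0,0,0,0],[0,0,0,0,0,0]]]}}

```text
time_s: 23.05
tool_pos: [0.5189, -0.0861, 0.3552]
tool_rot: [2.618, -0.001, 0.6]
force: [-0.4, 0.6, -4.6]
opening: 0.179
grasp_force: 57.9
```

```bash
python3 - <<'E'
from h import *
s=bot.get_state(); print(s["time_s"],s["tool_pos"],s["tool_rot"],s["joint_pos"],s["force"],s["opening"],s["grasp_force"])
t=M+.16*MZ+.001*MY; R=toolR(YAW,-30);go(t,R); go(M+.085*MZ+.001*MY,R); print(R.as_euler("xyz"))
O=[]
for n in("top","scene"):
    im,d=bot.snapshot(n); cv2.imwrite(f"pics/{n}6.png",im); O.append(im[90:270,300:510] if n=="top" else im[90:270,290:500])
cv2.imwrite("pics/doorpre.png",cv2.resize(np.hstack(O),None,fx=1.9,fy=1.9))
E
```

```text
23.05 [ 0.5189 -0.0861  0.3552] [ 2.6175 -0.0011  0.6002] [-0.6771 -0.2261  0.4067  1.8756  0.6012  1.3316 -1.3467] [-0.3565  0.6356 -4.5587] 0.17906752177208227 57.89882873184979
scaled shift [-0.02 -0.03  0.02] turn [-0.    0.01 -0.03] min rows 1.0
scaled shift [ 0.83 -1.27 -2.57] turn [-0.    0.01 -0.03] min rows 3.0
[2.618  0.     0.5969]
```

View pics/doorpre.png

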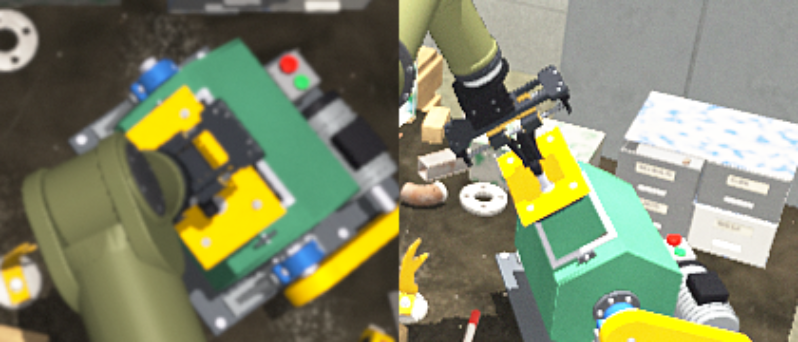

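The door hangs parallel above the mouth. In the scene panel the flange is at (540,175) with the opening at (575,235) below it. I'll check where the flange sits in the mouth frame by casting its corners onto its plane.

```bash
cat >> h.py <<'E'
def rayp(n,uv,c,nn):
    o=cal(n)[1][:3,3]; r=ray(n,uv,0)-o; return o+r*((c-o)@nn)/(r@nn)
def flange(n,f,r,lz):
    H=hsv(cv2.imread(f)); m=win((H[...,0]>18)&(H[...,0]<35)&(H[...,1]>120)&(H[...,2]>90),r)
    m=cv2.morphologyEx(m.astype(np.uint8),cv2.MORPH_CLOSE,np.ones((3,3)))
    c=cv2.convexHull(box(m)); mm=np.zeros(m.shape,np.uint8); cv2.drawContours(mm,[c],-1,1,-1)
    q=quad(mm); X=np.array([rayp(n,u,M+lz*MZ,MZ) for u in q])-M; A=np.c_[X@MX,X@MY]*1000
    print(n,"px",np.round(q,1).tolist(),"mouth xy mm\n",A,"mean",A.mean(0))
E
python3 - <<'E'
from h import *
flange("top","pics/top6.png",(350,125,465,240),.109)
flange("scene","pics/scene6.png",(340,150,395,215),.109)
E
```

```text
top px [[431.1, 174.6], [451.0, 201.0], [408.2, 233.3], [389.3, 208.1]] mouth xy mm
 [[ 56.256  -24.4813]
 [ 54.424  -94.1063]
 [-61.0666 -96.3952]
 [-60.1354 -27.4394]] mean [ -2.6305 -60.6055]
scene px [[373.7, 156.6], [390.4, 190.7], [354.8, 209.7], [340.9, 172.5]] mouth xy mm
 [[  53.8862   83.3103]
 [  52.1285  -98.1771]
 [ -59.8271 -101.1184]
 [ -57.9482   90.755 ]] mean [-2.9401 -6.3075]
```

```bash
python3 - <<'E'
from h import *
flange("scene","pics/scene6.png",(325,140,410,215),.109)
H=hsv(cv2.imread("pics/top6.png")); m=win((H[...,0]>18)&(H[...,0]<35)&(H[...,1]>120)&(H[...,2]>90),(350,125,465,240))
v,u=np.nonzero(m); X=np.array([rayp("top",q,M+.109*MZ,MZ) for q in zip(u,v)])-M; print("top extents x",np.percentile(X@MX,[.5,99.5]),"y",np.percentile(X@MY,[.5,99.5]))
E
```

```text
scene px [[373.7, 156.6], [390.4, 190.7], [354.8, 209.7], [340.9, 172.5]] mouth xy mm
 [[  53.8862   83.3103]
 [  52.1285  -98.1771]
 [ -59.8271 -101.1184]
 [ -57.9482   90.755 ]] mean [-2.9401 -6.3075]Traceback (most recent call last):
  File "<stdin>", line 4, in <module>
  File "h.py", line 54, in rayp
    o=cal(n)[1][:3,3]; r=ray(n,uv,0)-o; return o+r*((c-o)@nn)/(r@nn)
                         ~~~^^^^^^^^
  File "h.py", line 10, in ray
    K,E=cal(n); r=E[:3,:3]@np.array([(uv[0]-K[0,2])/K[0,0],-(uv[1]-K[1,2])/K[1,1],-1]); o=E[:3,3]
        ~~~^^^
  File "h.py", line 4, in cal
    c=bot.get_calibration(n); return np.array(c["intrinsics"]),np.array(c["extrinsics"])
ValueError: time passes only in moves, steps and waits
```

Call:
{"fn": "servo_tool", "kwargs": {"plan": [[[0.17,-0.25,-0.49,0,0,0],[0.17,-0.25,-0.49,0,0,0],[0.18,-0.25,-0.49,0,0,0],[0.18,-0.25,-0.49,0,0,0],[0.17,-0.25,-0.47,0,0,-0.03],[0,0,0,0,0,0],[0,0,0,0,0,0]]]}}

```text
time_s: 23.85
tool_pos: [0.5409, -0.1177, 0.2953]
tool_rot: [2.616, -0.001, 0.596]
force: [-0.3, 0.1, -4.0]
opening: 0.179
grasp_force: 57.9
```

```bash
cat >> h.py <<'E'
import functools
cal=functools.lru_cache(cal)
def rel():
    s=bot.get_state(); p=s["tool_pos"]-M; e=(toolR(YAW,-30).inv()*rot(s["tool_rot"])).as_rotvec()
    print("t",s["time_s"],"TCP in mouth mm",1000*np.array([p@MX,p@MY,p@MZ]),"rot err",e,"force mouth",[float(round(np.dot(s["force"],v),1)) for v in(MX,MY,MZ)])
E
python3 - <<'E'
from h import *
rel()
O=[]
for n in("top","scene"):
    im,d=bot.snapshot(n); cv2.imwrite(f"pics/{n}7.png",im); O.append(im[90:270,300:510] if n=="top" else im[110:230,320:460])
flange("scene","pics/scene7.png",(330,140,412,230),.037)
H=hsv(cv2.imread("pics/top7.png")); m=win((H[...,0]>18)&(H[...,0]<35)&(H[...,1]>120)&(H[...,2]>90),(350,125,465,240))
v,u=np.nonzero(m); X=np.array([rayp("top",q,M+.037*MZ,MZ) for q in zip(u,v)])-M; print("top extents x",np.percentile(X@MX,[1,99]),"y",np.percentile(X@MY,[1,99]))
cv2.imwrite("pics/door7.png",cv2.resize(O[1],None,fx=5,fy=5))
E
```

```text
t 23.85 TCP in mouth mm [ 2.7816  2.0637 88.5388] rot err [-0.0019  0.0005  0.0018] force mouth [-2.2, -0.2, -3.3]
scene px [[383.3, 171.8], [400.5, 206.8], [365.6, 224.6], [350.9, 187.6]] mouth xy mm
 [[ 57.45    86.3781]
 [ 55.1341 -96.6926]
 [-56.6189 -97.927 ]
 [-56.0598  92.1308]] mean [-0.0237 -4.0277]
top extents x [-0.0556  0.0549] y [-0.1703  0.0898]
```

View pics/door7.png

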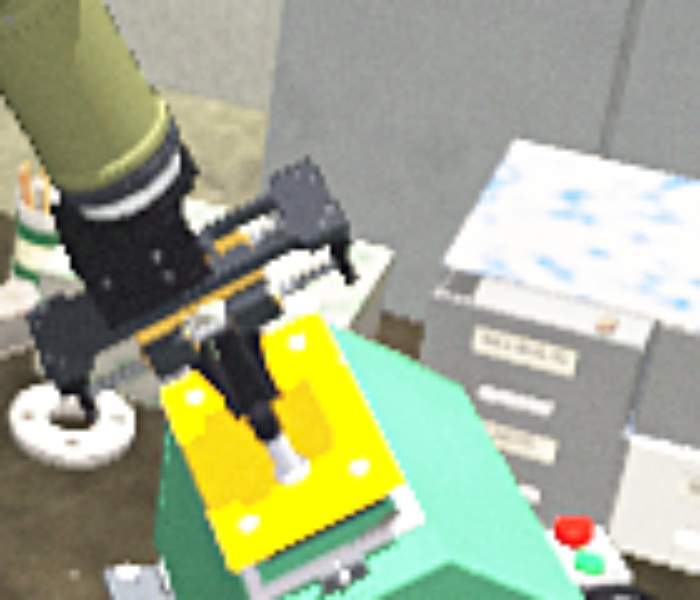

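The yellow flange is centred over the mouth in x, with the frame just visible below its near end at crop (345,560). Now I'll insert it slowly.

Call:
{"fn": "servo_tool", "kwargs": {"plan": [[[0.07,-0.1,-0.21,0,0,0],[0.07,-0.1,-0.21,0,0,0],[0.07,-0.11,-0.22,0,0,0],[0,0,0,0,0,0],[0,0,0,0,0,0]]]}}

```text
time_s: 24.45
tool_pos: [0.5459, -0.126, 0.2789]
tool_rot: [2.616, -0.001, 0.595]
force: [0.4, -1.0, -3.4]
opening: 0.178
grasp_force: 57.9
```

```bash
python3 -c "
from h import *
rel()"
```

```text
t 24.45 TCP in mouth mm [ 2.9636  1.532  69.5669] rot err [-0.0018  0.0001  0.0024] force mouth [-0.8, -0.2, -3.4]
```

Call:
{"fn": "servo_tool", "kwargs": {"plan": [[[0.033,-0.05,-0.104,0,0,0],[0.033,-0.05,-0.104,0,0,0],[0.033,-0.05,-0.104,0,0,0],[0,0,0,0,0,0],[0,0,0,0,0,0]]]}}

```text
time_s: 24.95
tool_pos: [0.5484, -0.1297, 0.2713]
tool_rot: [2.616, -0.002, 0.595]
force: [-0.2, 0.3, -4.6]
opening: 0.179
grasp_force: 57.9
```

```bash
python3 -c "
from h import *
rel()"
```

```text
t 24.95 TCP in mouth mm [ 3.0523  1.603  60.7282] rot err [-0.0019  0.0006  0.0025] force mouth [-2.6, -0.0, -3.8]
```

Call:
{"fn": "servo_tool", "kwargs": {"plan": [[[0.015,-0.022,-0.046,0,0,0],[0.015,-0.022,-0.046,0,0,0],[0.015,-0.022,-0.046,0,0,0],[0,0,0,0,0,0],[0,0,0,0,0,0]]]}}

```text
time_s: 25.45
tool_pos: [0.5497, -0.1312, 0.2686]
tool_rot: [2.616, -0.002, 0.595]
force: [-4.2, 0.5, 2.1]
opening: 0.179
grasp_force: 58.0
```

Call:
{"fn": "servo_tool", "kwargs": {"plan": [[[0.01,-0.017,-0.035,0,0,0],[0.01,-0.017,-0.035,0,0,0],[0,0,0,0,0,0],[0,0,0,0,0,0]]]}}

```text
time_s: 25.85
tool_pos: [0.5498, -0.1313, 0.2685]
tool_rot: [2.616, -0.002, 0.595]
force: [-14.4, 7.1, 16.8]
opening: 0.178
grasp_force: 58.0
```

```bash
python3 -c "
from h import *
rel()"
```

```text
t 25.85 TCP in mouth mm [ 3.4227  1.8226 57.2064] rot err [-0.0015  0.0009  0.0031] force mouth [-3.7, -7.9, 21.5]
```

Call:
{"fn": "servo_tool", "kwargs": {"plan": [[[0,0,0,0,0,0],[0,0,0,0,0,0],[0,0,0,0,0,0],[0,0,0,0,0,0],[0,0,0,0,0,0],[0,0,0,0,0,0]]], "hand": -0.3}}

```text
time_s: 26.45
tool_pos: [0.5501, -0.1322, 0.2661]
tool_rot: [2.616, -0.002, 0.595]
force: [-0.5, -0.0, 0.4]
opening: 0.615
grasp_force: 0.0
```

Call:
{"fn": "servo_tool", "kwargs": {"plan": [[[-0.2,0.3,0.62,0,0,0],[-0.2,0.3,0.62,0,0,0],[-0.2,0.3,0.62,0,0,0],[-0.2,0.3,0.62,0,0,0],[-0.1,0.8,0.5,0,0,0],[-0.1,0.9,0.3,0,0,0],[-0.1,0.9,0,0,0,0],[-0.1,0.9,0,0,0,0],[-0.1,0.9,0,0,0,0],[0,0.9,0,0,0,0]]]}}

```text
time_s: 27.45
tool_pos: [0.5174, 0.0314, 0.3482]
tool_rot: [2.616, -0.002, 0.595]
force: [0.6, 0.8, 0.6]
opening: 0.65
grasp_force: 0.0
```

```bash
python3 - <<'E'
from h import *
s=bot.get_state(); print(s["time_s"],s["tool_pos"],s["joint_pos"],s["force"])
O=[]
for n in("top","scene"):
    im,d=bot.snapshot(n); cv2.imwrite(f"pics/{n}8.png",im); np.save(f"{n}8.npy",d); O.append(im[110:250,335:475] if n=="top" else im[130:270,320:460])
flange("top","pics/top8.png",(350,125,465,240),.005)
flange("scene","pics/scene8.png",(340,150,412,240),.005)
d=np.load("top8.npy"); P=cloud("top",d); H=hsv(cv2.imread("pics/top8.png"))
m=win((H[...,0]>18)&(H[...,0]<35)&(H[...,1]>120)&(H[...,2]>90),(360,130,465,235))&(d>0); q=P[m]-M; a=np.c_[q@MX,q@MY,q@MZ]; k=(abs(a[:,2]-.005)<.012)&(abs(a[:,0])<.053); a=a[k]
A=np.c_[a[:,:2],np.ones(len(a))]; print("flange top plane (slopes, z):",np.linalg.lstsq(A,a[:,2],rcond=None)[0],len(a))
cv2.imwrite("pics/home.png",cv2.resize(np.hstack(O),None,fx=2.85,fy=2.85))
E
```

```text
27.45 [0.5174 0.0314 0.3482] [-0.7669 -0.1357  0.2837  1.8276  0.568   1.4071 -1.5448] [0.5854 0.7522 0.5677]
top px [[407.6, 133.8], [457.5, 196.5], [416.9, 225.8], [369.7, 164.5]] mouth xy mm
 [[ 58.1346  91.071 ]
 [ 57.3897 -94.5315]
 [-58.1111 -94.3107]
 [-57.5499  91.1937]] mean [-0.0342 -1.6444]
scene px [[386.5, 178.2], [405.2, 214.3], [369.9, 231.6], [354.9, 194.1]] mouth xy mm
 [[ 56.6183  90.4723]
 [ 56.8794 -99.1389]
 [-56.9236 -98.2099]
 [-56.1255  92.807 ]] mean [ 0.1122 -3.5174]
flange top plane (slopes, z): [-0.0018 -0.0008  0.0069] 3081
```

View pics/home.png

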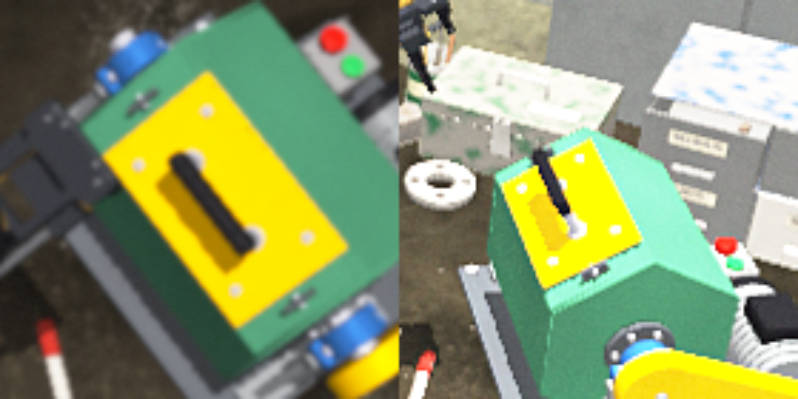

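The yellow flange lies flat over the frame in both panels, with no frame edge showing (top corners 205,72 and 345,247). The plane slope is under 0.002 and the flange top stands about 6 mm up, against 5 nominal. One last check of the pan before I hand in.

```bash
python3 - <<'E'
from h import *
im=cv2.imread("pics/top8.png"); d=np.load("top8.npy"); P=cloud("top",d); H=hsv(im)
red=win(((H[...,0]<8)|(H[...,0]>172))&(H[...,1]>130)&(H[...,2]>70),(180,225,260,265)); r=cv2.minAreaRect(box(red)); print("grip",r,ray("top",r[0],.114),np.median(P[red&(d>0)][:,2]))
g=ray("top",r[0],.114); q=(P-g)@Rz(-12.1).as_matrix(); x=q[...,0]+(-.01); y=q[...,1]; z=P[...,2]
k=(d>0)&(abs(y)<.055)&(z<.02)&(((x>-.06)&(x<-.035))|((x>.035)&(x<.07))); A=np.c_[x[k],y[k],np.ones(k.sum())]; print("floor slope",np.linalg.lstsq(A,z[k],rcond=None)[0],k.sum())
s=bot.get_state(); print(s["time_s"],s["force"])
E
```

```text
grip ((212.30862426757812, 241.78555297851562), (53.12621307373047, 9.743413925170898), 10.203973770141602) [0.4377 0.3329 0.114 ] 0.12477185935343382
floor slope [0.001  0.0012 0.0016] 877
27.55 [-0.3082 -0.3216  0.6064]
```

The pan's floor is level (slopes about 0.001) and at worktop height, so I'm handing in.

```bash
python3 -c "
from plant import bot
print(bot.finish_job())"
```

```text
the job is handed in; nothing more can be done
None
```

The job is handed in at about 28 s: all three tubes went into the barrel, the empty pan stands level on the worktop, and by camera measurement the yellow door's flange lies flat on the frame all round. `finish_job` returned no verdict.

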